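Feed a batten home under the trimmer guard with the push stick

ROBOT

A 7-joint arm with a two-finger parallel gripper is mounted at the origin on the work surface. World frame = base frame: x ahead of the robot, y to its left, z up, the work surface at z = 0. Lengths are in m, angles in rad, forces in N, time in s.
With the tool pointing down it reaches from about 0.425 to 0.925 m from the base axis. Payload 6.8 kg.
Tool frame: the origin (TCP) lies at the very end of the fingers, on their centre line; the grasp point (between the pads) lies 19 mm behind it; x points along the fingers, y is the direction in which the jaws open and shut, and the axes are right-handed (so a half turn about x gives the same grasp; the last joint's range is limited). The gripper opens to 85 mm and grips with 20 to 120 N. Pads are 22 mm wide; open, the fingers measure 114 mm over their backs; the gripper's body (76 mm by 85 mm) begins 54 mm behind the grasp point. The pads swing forward as they close: fully open they stand 13 mm farther back than shut.
Start: joints at [1.226, 0.477, 0.022, 1.555, -0.011, 1.109, -0.083], TCP at [0.158, -0.656, 0.231] pointing down, gripper open.
Joint ranges: [-2.96, 2.96], [-0.34, 2.1], [-1.41, 1.46], [0.24, 2.44], [-1.37, 4.51], [0.17, 1.92], [-2.96, 2.96]. Speed limits (rad/s): [2.39, 2.39, 3.14, 3.14, 3.14, 3.14, 3.14].

INTERFACE

Orientations are given as a rotation vector (axis times angle).
In Python, from bench import get_obs, grab_frame, camera_info, hand_in gives the robot as it stands.
- The arm moves only by the tool apply_moves, never from a script. Its argument "series" is text: rows parted by semicolons, each of 7 numbers parted by spaces: the turn, a rotation vector about the tool's x, y, z in rad, then the shift along the tool's x, y, z in m, then the opening, from 0 (shut) to 1 (fully open). In form: wx wy wz tx ty tz hand; .... A call has 1 to 12 rows; each row is the pose to reach, as a shift and turn from the pose commanded when the call began, along the tool's axes at that moment; what a row does not reach only later rows make up. A row lasts 1/8 s, in which the tool goes at most 62.5 mm and 10.7 degrees, less where a joint would pass 70% of its speed; a pose out of reach is approached as far as the arm can. A call with a gripper value outside its range is refused whole. The fingers move at their own pace and stop on an object; "force" is the grip in N (left out, the last holds). Time passes only in rows, so rows that repeat a pose let the fingers close. It gives the time, the measured TCP pose, the force and the opening at its end, in the units of the state.
- get_obs(): the state, without advancing time (a new reading comes with each control period).
- grab_frame(name): name is "side" or "top" or "wrist"; returns the picture (480x640x3 uint8, blue, green, red); there is no depth.
- camera_info(name): a dict with "fov_y" (degrees; the focal length in pixels is half the picture's height over the tangent of half this angle, whatever the lens; pixels are square), "cx", "cy" (the principal point, pixels), "D" ([k1, k2, p1, p2, k3] as OpenCV has them; the pictures are not rectified), "rvec" (rotation vector, rad) and "tvec" (3), from world to camera coordinates, as OpenCV has them. Camera axes: x right, y down, z forward; pixel columns grow to the right and rows downward; lengths in m; the calibration is good to about 2 mm. A picture is of the moment at which its call begins: read the wrist's pose just before it. camera_info takes no time and is no camera call; for the wrist camera it gives the pose at the moment of the call.
- hand_in(): hands the job in, once; it reports no verdict.
The state is a dict: "clock": time; "joints": joint angles; "qvel": joint speeds; "tau": joint torques, N m; "tcp_pos": TCP position; "orientation": TCP orientation; "contact_force": force on the tool from outside, world axes, zero at the start; "moment": the same for the moment, N m; "grip_width": finger opening in m.
Only numpy, scipy, OpenCV 4.12 (cv2) and the standard library are available. Lean on these libraries where they do the work, as an engineer would, in place of code of your own. Each camera call takes 0.05 s, during which the arm holds its last target.

TASK

Pick up the push stick, and with its tip behind the short wooden batten feed the batten straight in under the low guard of the bench trimmer until it is home against the sprung stop hidden inside, pushing gently (never harder than about 15 N). Then lay the push stick back flat and lengthwise on its rubber mat; the batten stays home. Never touch the batten with the gripper or arm itself, and leave the other things on the bench alone.

Things in the scene. Friction and masses are not known exactly. Their poses are not given: they have to be found in the camera images.
- trimmer: bench trimmer (off), bolted down: aluminium deck 400 x 160 mm, 12 mm thick. Origin: centre of its underside; x = feed direction along the deck, z up. The guard is a low hood over x -30 to +200 mm, top 44 mm above the bench; from x = +60 mm a motor head rises to 135 mm above the bench. The hood's first 60 mm of roof is clear, the rest opaque; hidden inside are a side shoe and a stop
- mouth (a point): centre of the guard's opening at deck level (12 mm above the bench), at x = -30 mm, y = 0 in the trimmer's frame; same axes. The opening is 44 mm wide (y -22 to +22) and 28 mm high. Before it, 12 mm above the deck: a straight fence on the -y side (inner face y = -22 mm) from x = -100 mm on, and a flared lead-in on the +y side from x = -77 mm on
- shoe_place (a point): where, 90 mm inside the opening at x = +60, y = +14 mm, 23 mm above the bench, a rounded sprung side shoe presses the batten on the fence with about 3 N. When the batten's front meets it (front at x about +45 to +60 mm) a passing push of 3 to 7 N is needed; after that the feed drags 1 to 6 N. This is not the stop
- stop_zone (a point): middle of the zone (trimmer x = +130, y = 0, 23 mm above the bench) where the hidden stop's face lies: anywhere from x = +100 to +160 mm, different each time, only to be felt. It is sprung, 5 N per mm over 5 mm, then rigid. Home: the batten's front end rests on it. On release it may push the batten back 1 or 2 mm, still touching; the shoe then holds the batten
- stick_grip (a point): grip point of the loose push stick (120 g, balanced here): 24 mm above its underside in the plywood handle; x points to the tip, z up. Handle 26 mm wide, 42 mm high, from 100 mm behind to 20 mm ahead of this point; a thin hand guard 56 mm wide at 27 to 33 mm ahead, 20 to 46 mm above the underside; then a shaft 18 mm wide, 16 mm high, flush with the underside
- batten: loose pale wooden batten lying on the deck before the opening, 120 (along its x, the feed direction) x 40 x 20 mm, about 70 g. Origin: centre of its underside. It starts 1 to 6 mm off the fence and up to 0.02 rad askew, its front 5 to 35 mm before the opening
- stick_tip (a point): middle of the flat pushing face of the push stick, 180 mm ahead of the grip point and 8 mm above the underside; the head is 26 mm wide and 16 mm high; same axes as the stick
- mat: black rubber mat fixed on the bench, 320 (x) x 100 x 3 mm, origin at the centre of its underside. The push stick lies on it lengthwise, its grip point about 40 mm to the mat's -x side, tip toward +x
- paint_can_mid (a point): centre of a red paint can, 80 mm diameter, 100 mm high; bystander
- screw_jar_mid (a point): centre of a glass jar with a steel lid, 64 mm diameter, 75 mm high; bystander
- sanding_block_mid (a point): centre of a cork sanding block 110 x 65 x 35 mm; bystander
There are look-alikes about, which are no part of the job. Of the things like the batten, leave any that is pink; of the rest the larger one is meant.

How it is judged:
By the outcome, as a careful person would: the job done as asked, in the order asked, and still so for the second after the job is handed in, with the robot touching nothing.
It also fails if it takes over 64 s, if anything falls off the work surface, if the arm or the gripper's body presses on something with over 40 N, if the wrist force passes 120 N, or if a joint passes its speed limit or range.

## Working session

There is one attempt and no reset: what is moved stays moved. The work goes in short steps, Python scripts to look and compute and a tool call to move; the robot and the scene stay as the last step left them, time stands still between calls to the robot, and variables do not carry over. Pictures are saved under pics/ and viewed, and the job is handed in when it is done.

Besides the shell and the picture viewer there is one more tool, called after "Emit:" as name(argument=value, ...) on one line, values as JSON. apply_moves: Moves the arm, as the interface text tells. Its arguments: {"type":"object","properties":{"series":{"type":"string"},"force":{"type":"number"}},"required":["series"]}

```bash
ls; mkdir -p pics
python3 - <<'E'
from bench import *
import cv2
print(get_obs())
for n in ("side","top","wrist"):
    print(n,camera_info(n)); cv2.imwrite(f"pics/{n}0.png",grab_frame(n))
E
```

```text
pics
{'clock': 0.0, 'joints': array([ 1.22591425,  0.47784066,  0.02230804,  1.55645838, -0.01149685,
        1.10930591, -0.08309292]), 'qvel': array([ 6.23192034e-04,  1.01042867e-03, -1.53880180e-05,  9.26864401e-04,
       -8.33318631e-04, -1.37875462e-03, -6.40087228e-04]), 'tau': array([ 3.63603958e-04, -5.96452546e+01,  1.60782751e+00, -2.81191117e+01,
        1.23470227e-02,  9.41797625e-03,  1.54432473e-05]), 'tcp_pos': array([ 0.15820038, -0.6555804 ,  0.23029499]), 'orientation': array([ 2.09619561,  0.25139741, -2.09693715]), 'contact_force': array([-0.13034876, -0.53390368, -1.10319917]), 'moment': array([ 0.01144141, -0.01477721, -0.02795908]), 'grip_width': 0.08546634273007934}
side {'fov_y': 55.9818218876243, 'cx': 323.1369032629399, 'cy': 238.9969861753813, 'D': array([-0.05476271,  0.        ,  0.        ,  0.        ,  0.        ]), 'rvec': array([-0.01306616, -2.93845781,  1.08139946]), 'tvec': array([0.5117057, 0.096576 , 0.8151658])}
top {'fov_y': 57.04417062395479, 'cx': 323.6896560290374, 'cy': 245.42509726074942, 'D': array([-0.1043021,  0.       ,  0.       ,  0.       ,  0.       ]), 'rvec': array([ 2.11522882, -2.13968324,  0.21830472]), 'tvec': array([-0.05678293,  0.54153599,  0.82896493])}
wrist {'fov_y': 63.473309237991586, 'cx': 323.0407165521424, 'cy': 244.74804942436361, 'D': array([-0.07164356,  0.        ,  0.        ,  0.        ,  0.        ]), 'rvec': array([-2.276978  ,  1.79087245,  0.27008008]), 'tvec': array([-0.67445467, -0.03889013,  0.38035172])}
```

View pics/side0.png

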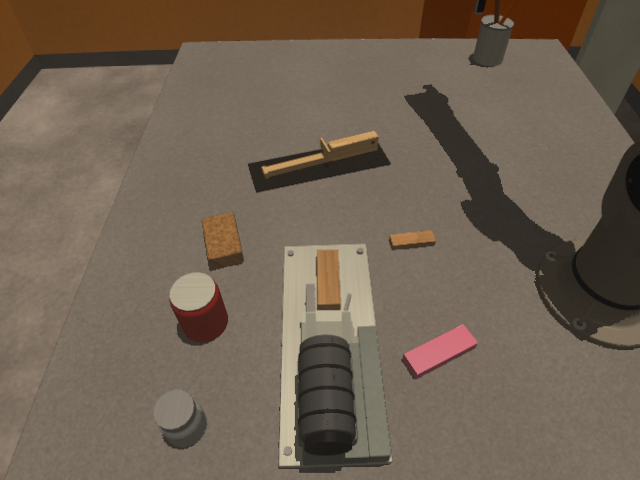

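View pics/top0.png

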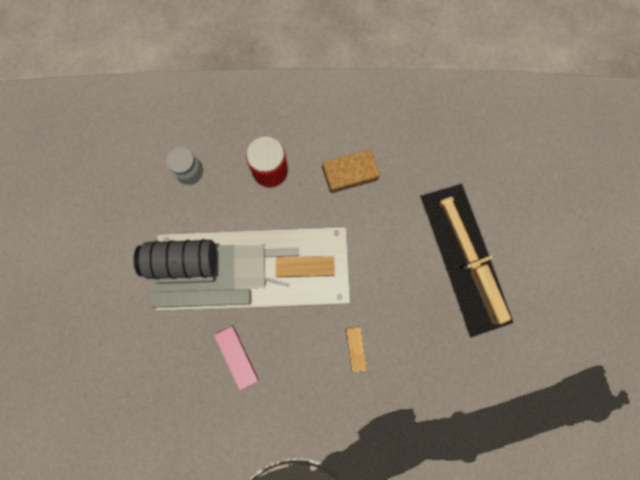

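View pics/wrist0.png

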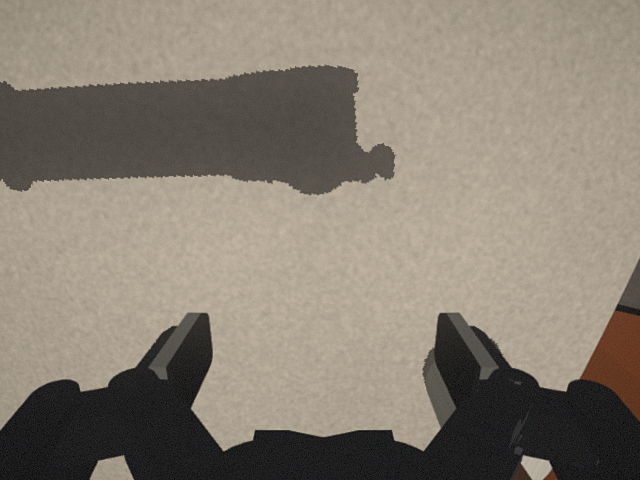

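The overview shows the trimmer at (250,268) in the top view, feeding to image-left (world +y). The batten is at (305,266), the stick on its mat at (475,260), and the decoys are pink (236,357) and small (357,350). Next I'll enlarge crops for measuring.

```bash
cat > h.py <<'E'
import numpy as np, cv2
from bench import *
from scipy.spatial.transform import Rotation as R
def cam(n,ci=None):
    c=ci or camera_info(n); f=240/np.tan(np.radians(c['fov_y']/2))
    K=np.array([[f,0,c['cx']],[0,f,c['cy']],[0,0,1]]); Rm=cv2.Rodrigues(c['rvec'])[0]
    return K,c['D'],Rm,c['tvec'],c['rvec']
def ray(n,uv,ci=None):
    K,D,Rm,t,_=cam(n,ci); p=cv2.undistortPoints(np.array([[uv]],float),K,D)[0,0]
    d=Rm.T@np.array([p[0],p[1],1]); return -Rm.T@t, d/np.linalg.norm(d)
def onz(n,uv,z,ci=None):
    o,d=ray(n,uv,ci); return o+d*(z-o[2])/d[2]
def tri(obs):
    A=np.zeros((3,3));b=np.zeros(3);L=[]
    for o in obs:
        c,d=ray(*o); P=np.eye(3)-np.outer(d,d);A+=P;b+=P@c;L.append((c,P))
    x=np.linalg.solve(A,b); return x,[round(1e3*np.linalg.norm(P@(x-c)),1) for c,P in L]
def proj(n,X,ci=None):
    K,D,Rm,t,rv=cam(n,ci); return cv2.projectPoints(np.atleast_2d(np.array(X,float)),rv,t,K,D)[0][:,0]
def crop(img,x,y,w,h,s,fn):
    cv2.imwrite(fn,cv2.resize(img[y:y+h,x:x+w],None,fx=s,fy=s,interpolation=cv2.INTER_CUBIC))
E
python3 - <<'E'
from h import *
s=cv2.imread('pics/side0.png');t=cv2.imread('pics/top0.png')
crop(t,415,180,105,160,3.7,'pics/c1.png');crop(s,240,120,160,75,5,'pics/c2.png')
crop(t,145,220,215,100,3.7,'pics/c3.png');crop(s,270,235,130,110,5,'pics/c4.png')
for n in("top","side"): print(n,-cam(n)[2].T@cam(n)[3])
E
```

```text
top [ 0.37387774 -0.04990223  0.91727509]
side [0.50492017 0.4527355  0.68974714]
```

View pics/c1.png

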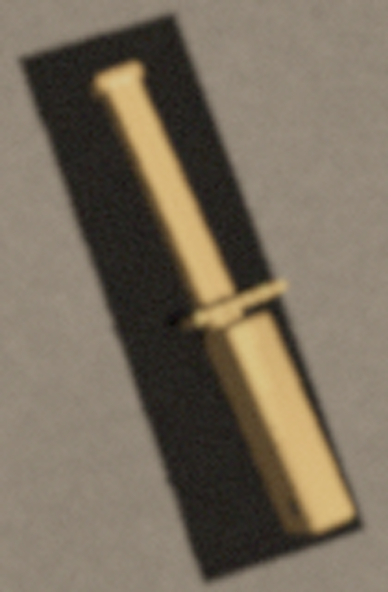

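View pics/c2.png

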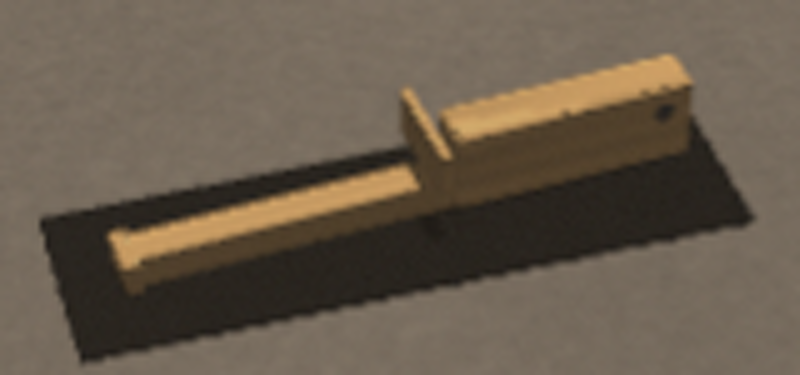

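View pics/c3.png

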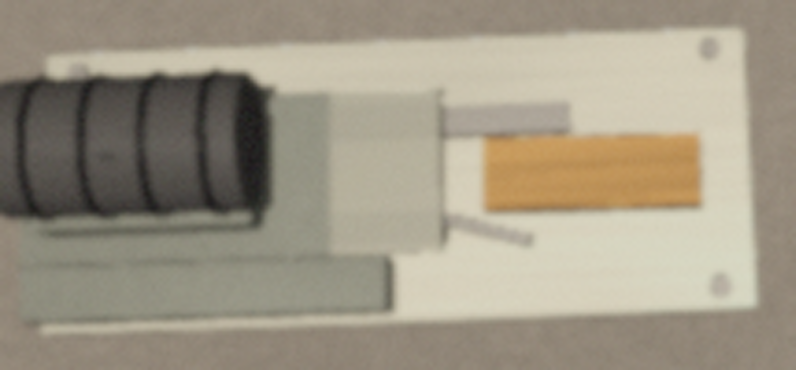

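View pics/c4.png

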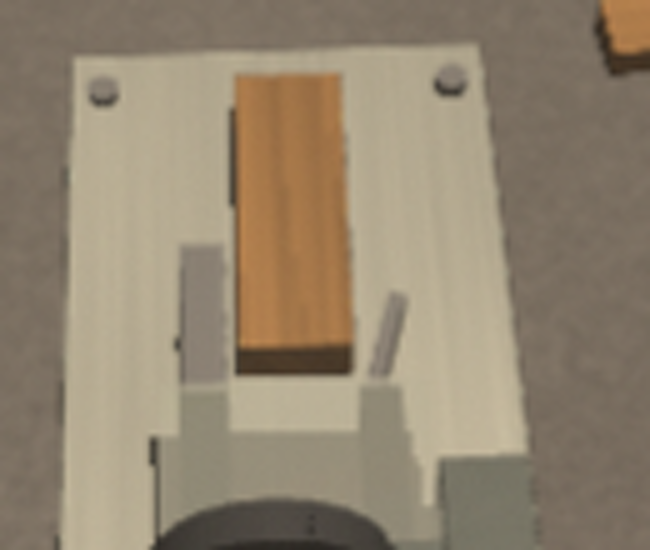

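```bash
cat > fit.py <<'E'
from h import *
from scipy.optimize import least_squares
C={'c1':('top',415,180,3.7),'c2':('side',240,120,5),'c3':('top',145,220,3.7),'c4':('side',270,235,5)}
def px(c,p): n,x,y,s=C[c]; return n,((p[0]+.5)/s-.5+x,(p[1]+.5)/s-.5+y)
CI={n:camera_info(n) for n in('top','side')}
def fit(obs,x0,zfix=None):
    O=[(px(c,p),np.array(m)) for c,p,m in obs]
    def res(v):
        r=[]
        z=v[3] if zfix is None else zfix
        for (n,uv),m in O:
            X=R.from_euler('z',v[2]).apply(m)+[v[0],v[1],z]
            r+=list(proj(n,X,CI[n])[0]-uv)
        return np.array(r)
    s=least_squares(res,x0,loss='soft_l1'); return s.x,res(s.x).reshape(-1,2).round(1).tolist()
E
python3 - <<'E'
from fit import *
b=[(60,20),(60,-20),(-60,-20),(-60,20)]
P=lambda x,y,z:(x/1e3,y/1e3,z/1e3)
# batten: x=feed(+y world), y_t=-x world. fence(-y) at image top
ob=[('c3',(485,137),P(60,-20,20)),('c3',(699,135),P(-60,-20,20)),('c3',(701,206),P(-60,20,20)),('c3',(485,210),P(60,20,20)),
('c4',(236,74),P(-60,-20,20)),('c4',(340,74),P(-60,20,20)),('c4',(352,346),P(60,20,20)),('c4',(236,348),P(60,-20,20)),('c4',(236,374),P(60,-20,0)),('c4',(352,373),P(60,20,0))]
print('batten',*fit(ob,[.45,0,1.57,.012])); print(fit(ob,[.45,0,1.57,0],.012)[0])
tr=[('c3',(742,30),P(-200,-80,12)),('c3',(756,307),P(-200,80,12)),('c3',(442,92),P(-30,-36,44)) ,
('c4',(75,57),P(-200,-80,12)),('c4',(478,44),P(-200,80,12))][:2]+[('c4',(75,57),P(-200,-80,12)),('c4',(478,44),P(-200,80,12)),
('c3',(570,134),P(-100,-22,24)),('c4',(223,245),P(-100,-22,24)),('c3',(47,58),P(200,-80,12))]
print('trim',*fit(tr,[.45,.1,1.57,0])); print(fit(tr,[.45,.1,1.57,0],0)[0])
st=[('c1',(308,532),P(-100,13,42)),('c1',(354,514),P(-100,-13,42)),('c1',(272,318),P(20,-13,42)),('c1',(95,80),P(180,13,16)),('c1',(140,65),P(180,-13,16)),
('c2',(440,110),P(20,-13,42)),('c2',(455,142),P(20,13,42)),('c2',(672,57),P(-100,-13,42)),('c2',(690,85),P(-100,13,42)),('c2',(110,235),P(180,-13,16)),('c2',(128,268),P(180,13,16)),('c2',(133,295),P(180,13,0))]
print('stick',*fit(st,[.35,-.35,.3,.003])); print(fit(st,[.35,-.35,.3,0],.003)[0])
m=[('c1',(22,60),P(160,50,3)),('c1',(174,14),P(160,-50,3)),('c1',(362,525),P(-160,-50,3)),('c1',(206,580),P(-160,50,3)),('c2',(42,218),P(160,-50,3)),('c2',(85,362),P(160,50,3)),('c2',(752,218),P(-160,50,3))]
print('mat',*fit(m,[.35,-.35,.3,0])); print(fit(m,[.35,-.35,.3,0],0)[0])
E
```

```text
batten [ 0.50297922 -0.02450878  1.5764315   0.00838763] [[-0.4, 0.2], [0.6, -0.2], [0.5, 0.1], [-0.4, -0.0], [-0.2, 0.1], [0.2, -0.2], [-0.0, -0.3], [-0.1, -0.4], [0.1, 0.6], [-0.2, 0.4]]
[ 0.50279682 -0.02304122  1.57555894  0.        ]
trim [ 0.50149044  0.08763507  1.6024308  -0.00346622] [[0.1, -0.4], [0.4, 0.7], [-0.6, 0.3], [0.4, -0.1], [-0.1, -0.5], [0.5, 0.2], [-0.0, -0.1]]
[0.50113558 0.08850672 1.60275736 0.        ]
stick [ 0.47741623 -0.39130986  0.3473386  -0.00178838] [[1.3, 0.6], [0.2, 0.7], [-1.2, -1.4], [1.0, 0.0], [-0.3, 0.1], [-0.6, 0.1], [0.4, 0.2], [0.2, -0.5], [1.2, 0.2], [-0.1, -0.1], [-0.7, 0.4], [-0.9, 0.3]]
[ 0.47690877 -0.38788405  0.35011091  0.        ]
mat [ 0.5210383  -0.36946472  0.28637402 -0.00545511] [[-0.5, -0.3], [0.2, -0.1], [1.1, 0.9], [0.1, 1.0], [-0.4, 0.7], [-0.9, -0.1], [-0.1, 0.4]]
[ 0.52026691 -0.36649963  0.28790164  0.        ]
```

Run:
```python
from h import *
o=get_obs(); M=R.from_rotvec(o['orientation']).as_matrix(); print(M.round(3))
ty=M[:,1]; print('tool y az',np.arctan2(ty[1],ty[0]), 'tcp az',np.arctan2(o['tcp_pos'][1],o['tcp_pos'][0]))
c=cam('wrist'); C=-c[2].T@c[3]; print('cam in tool',M.T@(C-o['tcp_pos']),'cam z in tool',M.T@c[2][2],'cam x',M.T@c[2][0])
```

```text
[[-0.     0.235 -0.972]
 [ 0.001 -0.972 -0.235]
 [-1.    -0.001  0.   ]]
tool y az -1.3340233088335132 tcp az -1.3340400672808435
cam in tool [-0.14349684  0.00035206 -0.07475423] cam z in tool [9.56196286e-01 2.13895009e-04 2.92726181e-01] cam x [ 3.13347905e-05  9.99999653e-01 -8.33055465e-04]
```

```bash
cat >> h.py <<'E'
def goal(pos,az):
    o=get_obs(); M=R.from_rotvec(o['orientation']).as_matrix()
    y=np.array([np.cos(az),np.sin(az),0]); x=np.array([0,0,-1.]); G=np.stack([x,y,np.cross(x,y)],1)
    w=R.from_matrix(M.T@G).as_rotvec(); t=M.T@(np.array(pos)-o['tcp_pos'])
    print('t=%.3f F='%o['clock'],o['contact_force'].round(1),'pos',o['tcp_pos'].round(4),'grip',round(o['grip_width'],4)); print('w',w.round(4),'t',t.round(4))
E
python3 - <<'E'
from h import *
goal([.477,-.388,.2],.35-np.pi/2)
E
```

```text
t=0.150 F= [ 0.3 -0.5  0. ] pos [ 0.1582 -0.6557  0.2305] grip 0.0856
w [-0.1132 -0.      0.0015] t [ 0.0308 -0.1854 -0.3727]
```

Emit:
apply_moves(series="-0.05 0 0 0.01 -0.02 -0.04 1; -0.1132 0 0.0015 0.0308 -0.185 -0.373 1; -0.1132 0 0.0015 0.0308 -0.185 -0.373 1; -0.1132 0 0.0015 0.0308 -0.185 -0.373 1; -0.1132 0 0.0015 0.0308 -0.185 -0.373 1; -0.1132 0 0.0015 0.0308 -0.185 -0.373 1; -0.1132 0 0.0015 0.0308 -0.185 -0.373 1; -0.1132 0 0.0015 0.0308 -0.185 -0.373 1; -0.1132 0 0.0015 0.0308 -0.185 -0.373 1; -0.1132 0 0.0015 0.0308 -0.185 -0.373 1; -0.1132 0 0.0015 0.0308 -0.185 -0.373 1")

```text
clock: 1.52
tcp_pos: [0.4764, -0.3901, 0.2005]
orientation: [2.032, 0.355, -2.032]
contact_force: [0.4, 0.3, 0.5]
grip_width: 0.0856
```

Run:
```python
from h import *
import pickle
ci=camera_info('wrist'); im=grab_frame('wrist'); cv2.imwrite('pics/w1.png',im); pickle.dump(ci,open('w1.pkl','wb'))
goal([.477,-.388,.008],.35-np.pi/2)
```

```text
t=1.575 F= [ 0.8 -0.6 -0. ] pos [ 0.4766 -0.3899  0.2006] grip 0.0855
w [-0.0021  0.0003 -0.0018] t [ 0.1926 -0.002  -0.0011]
```

View pics/w1.png

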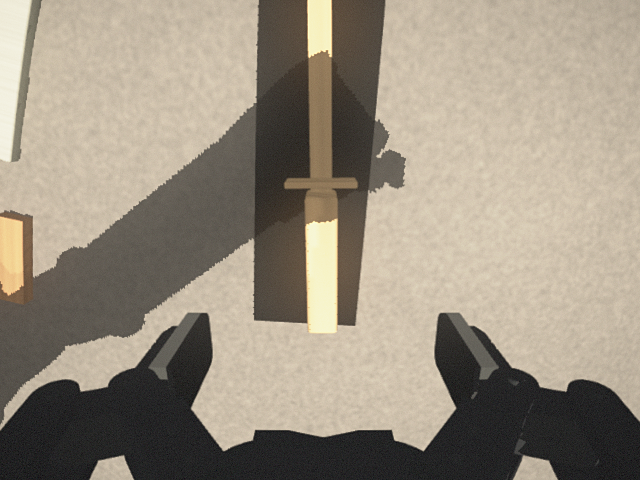

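The wrist view shows the stick centred and upright in the image: handle rear edge at (308–337, 333), hand guard at (285–357, 183), mat corners at (254,320) and (355,325).

Run:
```python
from fit import *
import pickle
ci=pickle.load(open('w1.pkl','rb'))
for nm,uv,z in [('rearL',(308.5,333.5),.045),('rearR',(337.5,332),.045),('guardL',(285,179),.049),('guardR',(357.5,179),.049),('matL',(254,320),.003),('matR',(355,325.5),.003),('shaftL',(307.5,0),.019),('shaftR',(331.5,0),.019)]:
    p=onz('wrist',uv,z,ci); print(nm,p.round(4), (R.from_euler('z',-.35).apply(p-[.477,-.388,0])*1e3).round(1))
tl=px('c1',(308,532));tr=px('c1',(354,514)); sl=px('c2',(690,85)); sr=px('c2',(672,57))
print(tri([('wrist',(308.5,333.5),ci),tl,sl])); print(tri([('wrist',(337.5,332),ci),tr,sr]))
print(tri([('wrist',(308.5,333.5),ci),sl])); print(tri([('wrist',(337.5,332),ci),sr]))
```

```text
rearL [ 0.3805 -0.4122  0.045 ] [-99.   10.4  45. ]
rearR [ 0.3904 -0.4354  0.045 ] [-97.6 -14.8  45. ]
guardL [ 0.501  -0.3512  0.049 ] [35.2 26.3 49. ]
guardR [ 0.5198 -0.4029  0.049 ] [ 35.1 -28.6  49. ]
matL [ 0.3529 -0.3636  0.003 ] [-108.2   65.5    3. ]
matR [ 0.3811 -0.459   0.003 ] [-114.4  -33.8    3. ]
shaftL [ 0.6305 -0.3225  0.019 ] [166.7   8.9  19. ]
shaftR [ 0.6367 -0.3395  0.019 ] [166.6  -9.2  19. ]
(array([ 0.38063661, -0.41111563,  0.04251122]), [np.float64(1.9), np.float64(1.5), np.float64(1.5)])
(array([ 0.38856386, -0.43662624,  0.0402905 ]), [np.float64(0.5), np.float64(0.9), np.float64(0.6)])
(array([ 0.38077635, -0.41206585,  0.04257702]), [np.float64(1.5), np.float64(1.5)])
(array([ 0.38808583, -0.43650338,  0.03987119]), [np.float64(0.3), np.float64(0.3)])
```

Run:
```python
from h import *
goal([.4792,-.3889,.008],.357-np.pi/2)
```

```text
t=1.575 F= [ 0.8 -0.6 -0. ] pos [ 0.4766 -0.3899  0.2006] grip 0.0855
w [-0.0091  0.0003 -0.0018] t [ 0.1926 -0.0004 -0.0028]
```

Emit:
apply_moves(series="-0.009 0 -0.0015 0.05 0 -0.003 1; -0.009 0 -0.0015 0.10 0 -0.003 1; -0.009 0 -0.0015 0.145 0 -0.003 1; -0.009 0 -0.0015 0.175 0 -0.003 1; -0.009 0 -0.0015 0.188 0 -0.003 1; -0.009 0 -0.0015 0.192 0 -0.003 1; -0.009 0 -0.0015 0.192 0 -0.003 1")

```text
clock: 2.45
tcp_pos: [0.4811, -0.3887, 0.0095]
orientation: [2.027, 0.366, -2.024]
contact_force: [0.5, -2.0, -0.6]
grip_width: 0.0855
```

Run:
```python
from h import *
goal([.4792,-.3889,.008],.357-np.pi/2)
```

```text
t=2.450 F= [ 0.5 -2.  -0.6] pos [ 0.4811 -0.3887  0.0095] grip 0.0855
w [ 0.0018 -0.0008 -0.0013] t [ 0.0015 -0.0004  0.0018]
```

Emit:
apply_moves(series="0 0 0 0.001 0 0 0.3; 0 0 0 0.001 0 0 0; 0 0 0 0.001 0 0 0; 0 0 0 0.001 0 0 0; 0 0 0 0.001 0 0 0; 0 0 0 0.001 0 0 0; 0 0 0 0.001 0 0 0", force=80)

```text
clock: 3.32
tcp_pos: [0.4808, -0.3884, 0.008]
orientation: [2.026, 0.367, -2.025]
contact_force: [-0.5, 0.4, 5.5]
grip_width: 0.025
```

Run:
```python
from h import *
print(get_obs()['joints'])
goal([.4792,-.3889,.15],.357-np.pi/2)
```

```text
[ 0.65924731  0.66403769 -0.10896696  1.83496234  0.1115676   0.64760584
 -0.72760879]
t=3.325 F= [-0.5  0.4  5.5] pos [ 0.4808 -0.3884  0.008 ] grip 0.025
w [ 0.0019 -0.0004 -0.0008] t [-0.142   0.      0.0017]
```

Emit:
apply_moves(series="0 0 0 -0.02 0 0 0; 0 0 0 -0.06 0 0 0; 0 0 0 -0.10 0 0 0; 0 0 0 -0.13 0 0 0; 0 0 0 -0.142 0 0 0; 0 0 0 -0.142 0 0 0")

```text
clock: 4.08
tcp_pos: [0.4806, -0.3882, 0.1501]
orientation: [2.026, 0.367, -2.025]
contact_force: [0.5, -0.3, -1.5]
grip_width: 0.0253
```

Run:
```python
from h import *
cv2.imwrite('pics/w2.png',grab_frame('wrist'))
for uv in [(347,329),(360,327),(353,372),(366,370)]: print(onz('top',uv,.02).round(3))
goal([.5136,-.315,.12],1.6027-np.pi/2)
```

```text
[ 0.376 -0.108  0.02 ]
[ 0.379 -0.134  0.02 ]
[ 0.291 -0.118  0.02 ]
[ 0.295 -0.144  0.02 ]
t=4.125 F= [ 0.3  0.2 -0.4] pos [ 0.48   -0.3878  0.1489] grip 0.0252
w [-1.2437e+00  1.0000e-04  1.2000e-03] t [ 0.0289 -0.0563 -0.0571]
```

View pics/w2.png

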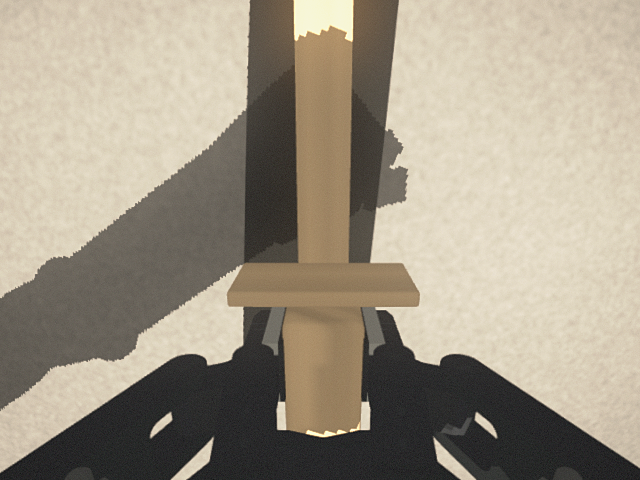

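The wrist view shows the stick held between the pads with its axis vertical in the image (shaft at 297–352, guard at 228–418). Now I'll swing it behind the batten.

Emit:
apply_moves(series="-0.15 0 0 0.004 -0.007 -0.007 0; -0.33 0 0 0.008 -0.015 -0.015 0; -0.51 0 0 0.012 -0.023 -0.023 0; -0.69 0 0 0.016 -0.031 -0.031 0; -0.87 0 0 0.02 -0.039 -0.039 0; -1.05 0 0 0.025 -0.048 -0.048 0; -1.18 0 0 0.029 -0.056 -0.057 0; -1.24 0 0 0.029 -0.056 -0.057 0; -1.2437 0 0 0.029 -0.056 -0.057 0; -1.2437 0 0 0.029 -0.056 -0.057 0")

```text
clock: 5.38
tcp_pos: [0.5136, -0.3156, 0.1196]
orientation: [1.187, 1.225, -1.187]
contact_force: [1.0, 0.1, -1.6]
grip_width: 0.0251
```

Run:
```python
from h import *
import pickle
goal([.5136,-.315,.12],1.6027-np.pi/2)
ci=camera_info('wrist');pickle.dump(ci,open('w3.pkl','wb'))
cv2.imwrite('pics/w3.png',grab_frame('wrist'));t=grab_frame('top');s=grab_frame('side')
cv2.imwrite('pics/t3.png',t);cv2.imwrite('pics/s3.png',s)
crop(t,250,220,200,100,4,'pics/c5.png');crop(s,270,120,150,130,4.5,'pics/c6.png')
```

```text
t=5.375 F= [ 1.   0.1 -1.6] pos [ 0.5136 -0.3156  0.1196] grip 0.0251
w [-0.0015 -0.0008  0.0014] t [-0.0004  0.0001 -0.0006]
```

View pics/w3.png

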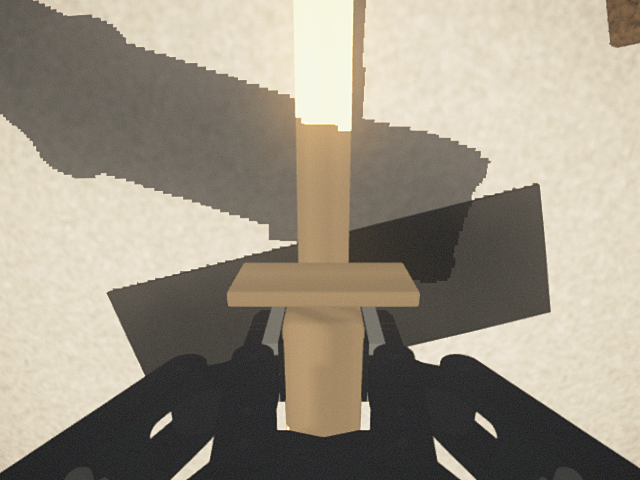

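View pics/c5.png

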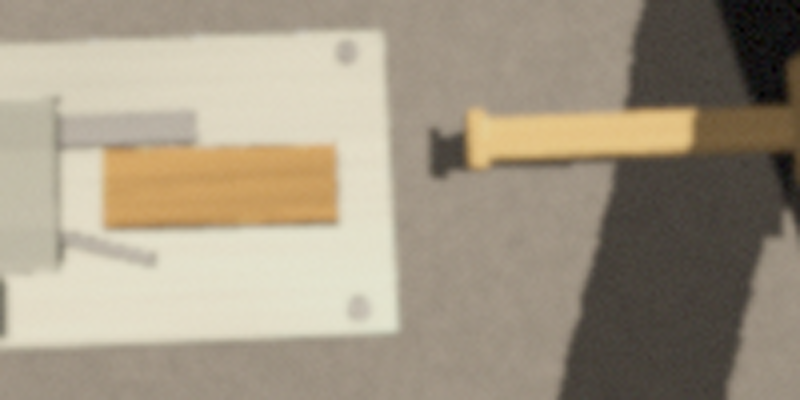

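View pics/c6.png

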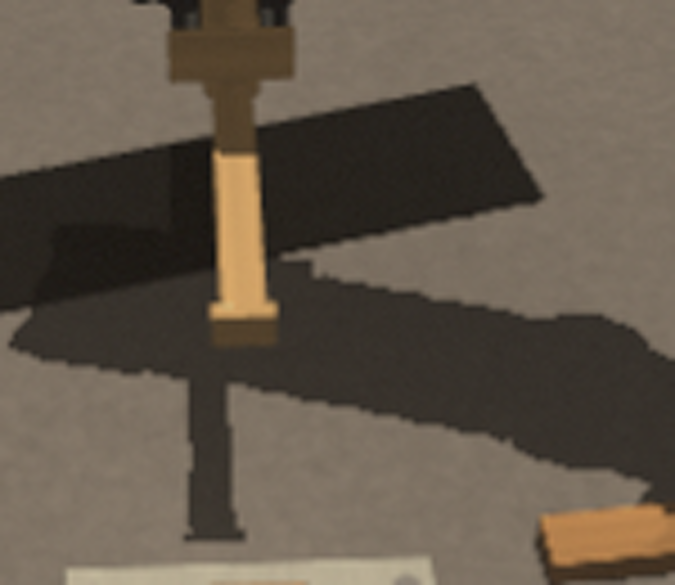

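Run:
```python
from fit import *
C['c5']=('top',250,220,4);C['c6']=('side',270,120,4.5)
P=lambda x,y,z:(x/1e3,y/1e3,z/1e3)
a=tri([px('c5',(468,109)),px('c6',(210,318))]);b=tri([px('c5',(471,168)),px('c6',(277,317))])
print(a,b,(a[0]+b[0])/2)
# shaft axis: in top
for c,l in [('c5',[((690,109),(690,155)),((500,112),(500,166))])]:
    for p,q in l:
        n,u=px(c,p);n,v=px(c,q); X=(onz(n,u,.13)+onz(n,v,.13))/2; print(X)
tr=lambda p:R.from_euler('z',-1.6027).apply(np.array(p)-[.5011,.0885,0])*1e3
print('tip in trimmer',tr((a[0]+b[0])/2),'grip',tr([.5136,-.3156,.1386]))
```

```text
(array([ 0.52217869, -0.13992384,  0.12908856]), [np.float64(0.3), np.float64(0.3)]) (array([ 0.49524994, -0.14053869,  0.12854889]), [np.float64(0.2), np.float64(0.2)]) [ 0.50871431 -0.14023126  0.12881873]
[ 0.51063117 -0.24130238  0.13      ]
[ 0.50838243 -0.15401867  0.13      ]
tip in trimmer [-228.85775098   -0.31430884  128.81872506] grip [-4.04293090e+02  3.96448386e-01  1.38600000e+02]
```

Emit:
apply_moves(series="0 0 0 0.03 0 0 0; 0 0 0 0.06 0 0 0; 0 0 0 0.085 0 0 0; 0 0 0 0.097 0 0 0; 0 0 0 0.0995 0 0 0; 0 0 0 0.0995 0 0 -0; 0 0 0 0.0995 0 -0.015 0; 0 0 0 0.0995 0 -0.03 0; 0 0 0 0.0995 0 -0.04 0; 0 0 0 0.0995 0 -0.045 0; 0 0 0 0.0995 0 -0.045 0")

```text
clock: 6.9
tcp_pos: [0.5128, -0.2703, 0.0211]
orientation: [1.185, 1.224, -1.185]
contact_force: [-0.5, 0.8, -1.8]
grip_width: 0.0254
```

Run:
```python
from h import *
import pickle
goal([.5136,-.2706,.02],1.6027-np.pi/2)
t=grab_frame('top');s=grab_frame('side')
crop(t,250,220,200,100,4,'pics/c7.png');crop(s,270,170,150,130,4.5,'pics/c8.png')
```

```text
t=6.900 F= [-0.5  0.8 -1.8] pos [ 0.5128 -0.2703  0.0211] grip 0.0254
w [ 0.0007  0.0002 -0.    ] t [0.0011 0.0007 0.0003]
```

View pics/c7.png

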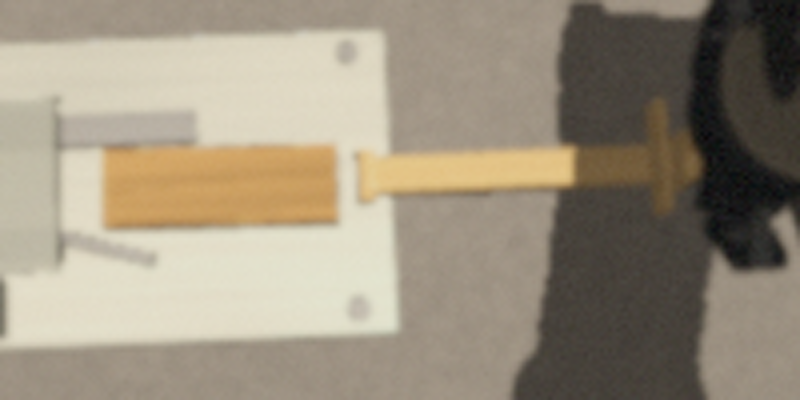

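View pics/c8.png

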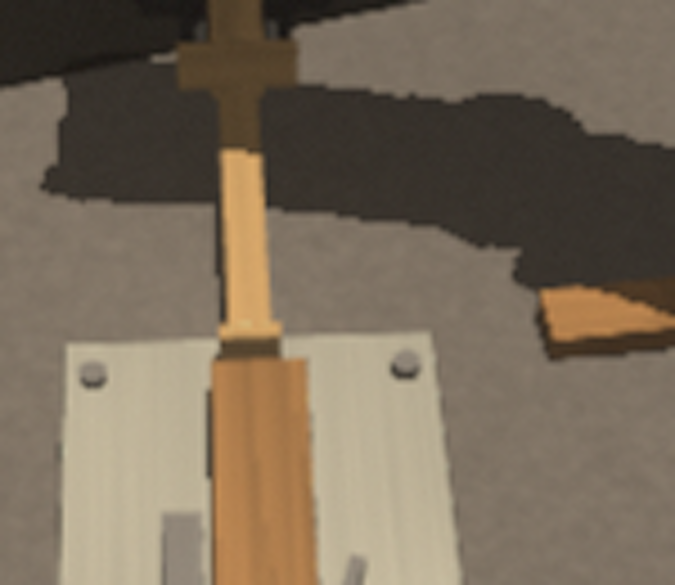

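The tip now sits over the deck at (362,175), about 12 mm behind the batten end at (337,185). Stick and fence have parallel slopes. I'll advance gently.

Emit:
apply_moves(series="0 0 0 0 0 -0.004 0; 0 0 0 0 0 -0.008 0; 0 0 0 0 0 -0.011 0; 0 0 0 0 0 -0.014 0; 0 0 0 0 0 -0.017 0; 0 0 0 0 0 -0.021 0; 0 0 0 0 0 -0.025 0; 0 0 0 0 0 -0.029 0; 0 0 0 0 0 -0.033 0; 0 0 0 0 0 -0.037 0")

```text
clock: 8.25
tcp_pos: [0.5115, -0.2334, 0.021]
orientation: [1.186, 1.224, -1.186]
contact_force: [-0.1, 0.1, -1.6]
grip_width: 0.0248
```

Run:
```python
from h import *
goal([.5136,-.2706,.02],1.6027-np.pi/2)
t=grab_frame('top');crop(t,220,220,200,100,4,'pics/c9.png')
```

```text
t=8.250 F= [-0.1  0.1 -1.6] pos [ 0.5115 -0.2334  0.021 ] grip 0.0248
w [-0.     -0.      0.0001] t [0.001  0.0009 0.0373]
```

View pics/c9.png

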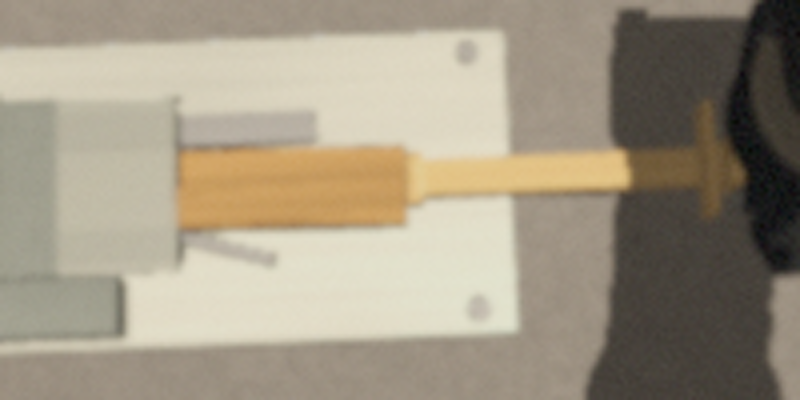

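Batten's front is at the mouth (178,190), rear on the stick tip (408,185), with no appreciable force. I'll continue.

Emit:
apply_moves(series="0 0 0 0 0 -0.004 0; 0 0 0 0 0 -0.008 0; 0 0 0 0 0 -0.012 0; 0 0 0 0 0 -0.016 0; 0 0 0 0 0 -0.020 0; 0 0 0 0 0 -0.024 0")

```text
clock: 9.05
tcp_pos: [0.5108, -0.2094, 0.021]
orientation: [1.186, 1.224, -1.186]
contact_force: [-0.1, 0.1, -1.0]
grip_width: 0.0253
```

Emit:
apply_moves(series="0 0 0 0 0 -0.004 0; 0 0 0 0 0 -0.008 0; 0 0 0 0 0 -0.013 0; 0 0 0 0 0 -0.018 0; 0 0 0 0 0 -0.023 0; 0 0 0 0 0 -0.028 0; 0 0 0 0 0 -0.033 0; 0 0 0 0 0 -0.036 0; 0 0 0 0 0 -0.038 0")

```text
clock: 10.18
tcp_pos: [0.5096, -0.1715, 0.021]
orientation: [1.186, 1.224, -1.186]
contact_force: [-0.8, -0.2, -2.3]
grip_width: 0.0253
```

Run:
```python
from h import *
goal([.5136,-.2706,.02],1.6027-np.pi/2)
t=grab_frame('top');crop(t,180,220,200,100,4,'pics/c10.png')
```

```text
t=10.175 F= [-0.8 -0.2 -2.3] pos [ 0.5096 -0.1715  0.021 ] grip 0.0253
w [0.0001 0.0001 0.    ] t [0.001  0.0008 0.0992]
```

View pics/c10.png

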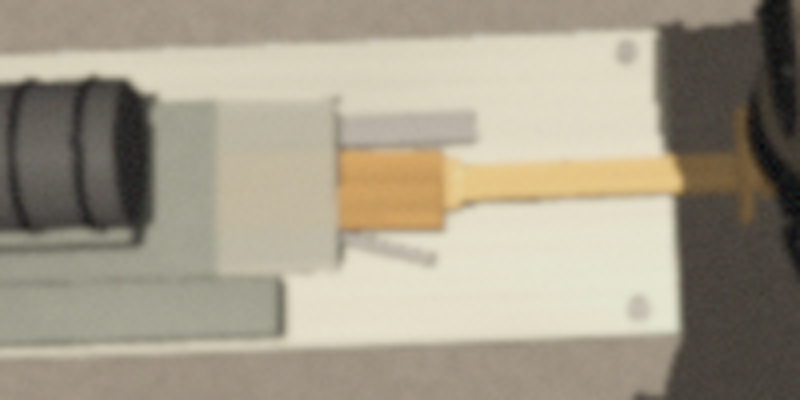

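Batten is inside the clear roof, straight, with its rear end at (443,190). Next is the shoe, in smaller steps.

Emit:
apply_moves(series="0 0 0 0 0 -0.002 0; 0 0 0 0 0 -0.004 0; 0 0 0 0 0 -0.006 0; 0 0 0 0 0 -0.008 0")

```text
clock: 10.72
tcp_pos: [0.5093, -0.1636, 0.021]
orientation: [1.186, 1.224, -1.186]
contact_force: [0.6, -1.1, -1.0]
grip_width: 0.0251
```

Emit:
apply_moves(series="0 0 0 0 0 -0.002 0; 0 0 0 0 0 -0.004 0; 0 0 0 0 0 -0.006 0")

```text
clock: 11.1
tcp_pos: [0.5092, -0.1581, 0.0211]
orientation: [1.186, 1.223, -1.186]
contact_force: [1.8, -2.6, -1.1]
grip_width: 0.0253
```

Emit:
apply_moves(series="0 0 0 0 0 -0.002 0; 0 0 0 0 0 -0.004 0")

```text
clock: 11.35
tcp_pos: [0.5091, -0.1542, 0.0211]
orientation: [1.186, 1.223, -1.186]
contact_force: [1.2, -4.8, -0.2]
grip_width: 0.0252
```

Emit:
apply_moves(series="0 0 0 0 0 -0.002 0; 0 0 0 0 0 -0.004 0")

```text
clock: 11.6
tcp_pos: [0.509, -0.1499, 0.021]
orientation: [1.186, 1.224, -1.186]
contact_force: [1.3, -4.4, -0.8]
grip_width: 0.0251
```

Emit:
apply_moves(series="0 0 0 0 0 -0.002 0; 0 0 0 0 0 -0.004 0; 0 0 0 0 0 -0.006 0")

```text
clock: 11.98
tcp_pos: [0.5089, -0.1437, 0.0211]
orientation: [1.186, 1.224, -1.186]
contact_force: [1.9, -4.7, -1.5]
grip_width: 0.0252
```

Emit:
apply_moves(series="0 0 0 0 0 -0.002 0; 0 0 0 0 0 -0.004 0; 0 0 0 0 0 -0.006 0; 0 0 0 0 0 -0.008 0; 0 0 0 0 0 -0.010 0")

```text
clock: 12.6
tcp_pos: [0.5088, -0.1337, 0.0211]
orientation: [1.186, 1.223, -1.186]
contact_force: [2.5, -4.3, -1.6]
grip_width: 0.0254
```

Emit:
apply_moves(series="0 0 0 0 0 -0.002 0; 0 0 0 0 0 -0.004 0; 0 0 0 0 0 -0.006 0; 0 0 0 0 0 -0.008 0; 0 0 0 0 0 -0.010 0; 0 0 0 0 0 -0.012 0")

```text
clock: 13.35
tcp_pos: [0.5081, -0.1216, 0.021]
orientation: [1.186, 1.224, -1.186]
contact_force: [2.6, -4.7, -1.6]
grip_width: 0.0252
```

Run:
```python
from h import *
goal([.5136,-.2706,.02],1.6027-np.pi/2)
```

```text
t=13.350 F= [ 2.6 -4.7 -1.6] pos [ 0.5081 -0.1216  0.021 ] grip 0.0252
w [-0.0001 -0.     -0.0002] t [0.001  0.0007 0.1491]
```

Emit:
apply_moves(series="0 0 0 0 0 -0.002 0; 0 0 0 0 0 -0.004 0; 0 0 0 0 0 -0.006 0")

```text
clock: 13.72
tcp_pos: [0.5078, -0.1156, 0.021]
orientation: [1.186, 1.224, -1.186]
contact_force: [3.7, -4.4, -0.6]
grip_width: 0.025
```

Emit:
apply_moves(series="0 0 0 0 0 -0.001 0; 0 0 0 0 0 -0.002 0")

```text
clock: 13.98
tcp_pos: [0.5077, -0.1137, 0.021]
orientation: [1.186, 1.224, -1.186]
contact_force: [1.8, -4.3, -0.9]
grip_width: 0.0252
```

Emit:
apply_moves(series="0 0 0 0 0 -0.001 0; 0 0 0 0 0 -0.002 0")

```text
clock: 14.22
tcp_pos: [0.5076, -0.1117, 0.021]
orientation: [1.186, 1.224, -1.186]
contact_force: [2.5, -3.8, -0.6]
grip_width: 0.0255
```

Emit:
apply_moves(series="0 0 0 0 0 -0.001 0; 0 0 0 0 0 -0.002 0")

```text
clock: 14.48
tcp_pos: [0.5076, -0.1097, 0.021]
orientation: [1.186, 1.224, -1.186]
contact_force: [3.7, -3.8, -0.9]
grip_width: 0.0249
```

Emit:
apply_moves(series="0 0 0 0 0 -0.001 0; 0 0 0 0 0 -0.002 0")

```text
clock: 14.72
tcp_pos: [0.5075, -0.1076, 0.021]
orientation: [1.186, 1.224, -1.186]
contact_force: [2.0, -3.9, -1.1]
grip_width: 0.0251
```

Emit:
apply_moves(series="0 0 0 0 0 -0.001 0; 0 0 0 0 0 -0.002 0")

```text
clock: 14.98
tcp_pos: [0.5075, -0.1057, 0.021]
orientation: [1.186, 1.224, -1.186]
contact_force: [3.3, -4.1, 0.3]
grip_width: 0.0253
```

Emit:
apply_moves(series="0 0 0 0 0 -0.001 0; 0 0 0 0 0 -0.002 0")

```text
clock: 15.22
tcp_pos: [0.5073, -0.1036, 0.021]
orientation: [1.185, 1.224, -1.186]
contact_force: [2.5, -3.8, -0.6]
grip_width: 0.0251
```

Run:
```python
from h import *
print(get_obs()['contact_force'],get_obs()['moment'])
t=grab_frame('top');crop(t,180,220,200,100,4,'pics/c11.png')
```

```text
[ 2.48397933 -3.82776087 -0.57350749] [-0.82998038 -0.51213664 -0.49401002]
```

View pics/c11.png

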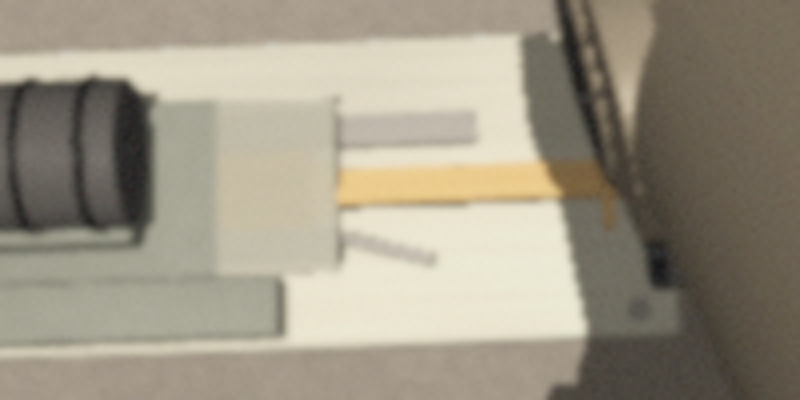

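All fine: the stick enters the mouth centrally at (340,187), and the batten shows under the clear roof. I'll keep feeling forward.

Emit:
apply_moves(series="0 0 0 0 0 -0.001 0; 0 0 0 0 0 -0.002 0")

```text
clock: 15.52
tcp_pos: [0.5073, -0.1017, 0.021]
orientation: [1.186, 1.224, -1.186]
contact_force: [0.6, -4.3, 0.0]
grip_width: 0.0251
```

Emit:
apply_moves(series="0 0 0 0 0 -0.001 0; 0 0 0 0 0 -0.002 0")

```text
clock: 15.78
tcp_pos: [0.5073, -0.0996, 0.021]
orientation: [1.186, 1.224, -1.186]
contact_force: [3.1, -4.0, -0.2]
grip_width: 0.0252
```

Emit:
apply_moves(series="0 0 0 0 0 -0.001 0; 0 0 0 0 0 -0.002 0")

```text
clock: 16.02
tcp_pos: [0.5072, -0.0976, 0.021]
orientation: [1.186, 1.224, -1.186]
contact_force: [0.2, -0.2, -0.2]
grip_width: 0.0251
```

Run:
```python
from h import *
o=get_obs();print(o['contact_force'],o['moment'])
t=grab_frame('top');crop(t,200,240,100,60,8,'pics/c12.png');s=grab_frame('side');crop(s,290,270,100,75,8,'pics/c12s.png')
print(get_obs()['contact_force'])
```

```text
[ 0.16029544 -0.1840938  -0.17852421] [ 0.00297508 -0.04843561  0.1230202 ]
[ 0.972668   -1.88867259 -1.80207518]
```

View pics/c12.png

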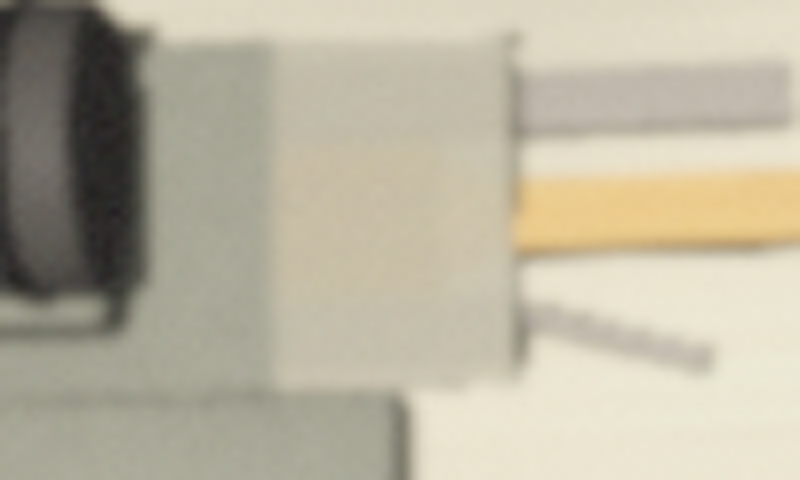

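View pics/c12s.png

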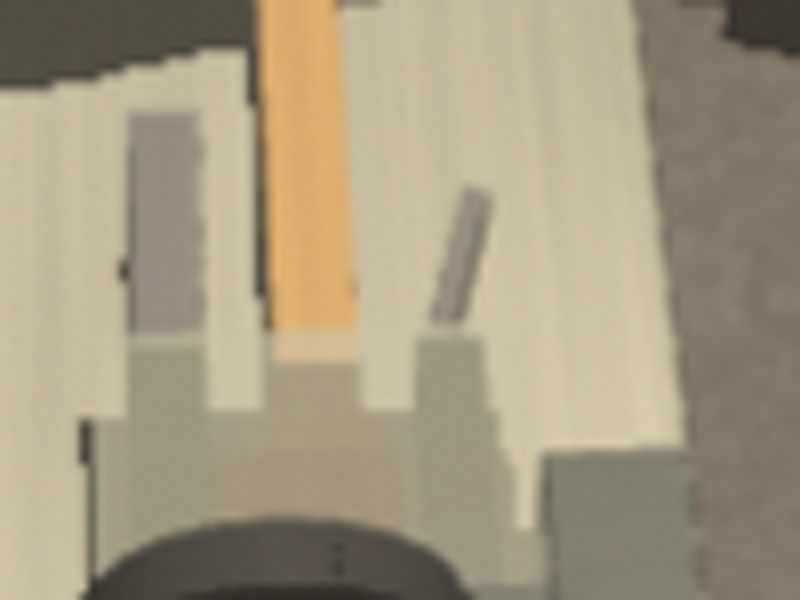

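Emit:
apply_moves(series="0 0 0 0 0 -0.001 0; 0 0 0 0 0 -0.002 0")

```text
clock: 16.38
tcp_pos: [0.5064, -0.0961, 0.0208]
orientation: [1.184, 1.225, -1.187]
contact_force: [-0.9, -4.1, -0.9]
grip_width: 0.0247
```

Emit:
apply_moves(series="0 0 0 0 0 -0.001 0; 0 0 0 0 0 -0.002 0")

```text
clock: 16.62
tcp_pos: [0.5066, -0.094, 0.0209]
orientation: [1.185, 1.225, -1.186]
contact_force: [-0.8, -4.2, 0.2]
grip_width: 0.0254
```

Emit:
apply_moves(series="0 0 0 0 0 -0.001 0; 0 0 0 0 0 -0.002 0")

```text
clock: 16.88
tcp_pos: [0.5065, -0.0918, 0.0208]
orientation: [1.185, 1.225, -1.186]
contact_force: [-1.0, -4.7, -0.2]
grip_width: 0.0253
```

Emit:
apply_moves(series="0 0 0 0 0 -0.001 0; 0 0 0 0 0 -0.002 0")

```text
clock: 17.12
tcp_pos: [0.5065, -0.0898, 0.0208]
orientation: [1.185, 1.225, -1.186]
contact_force: [-1.3, -4.1, -0.9]
grip_width: 0.0255
```

Emit:
apply_moves(series="0 0 0 0 0 -0.001 0; 0 0 0 0 0 -0.002 0")

```text
clock: 17.38
tcp_pos: [0.5064, -0.0878, 0.0208]
orientation: [1.185, 1.225, -1.186]
contact_force: [-1.5, -4.4, -0.6]
grip_width: 0.025
```

Emit:
apply_moves(series="0 0 0 0 0 -0.001 0; 0 0 0 0 0 -0.002 0")

```text
clock: 17.62
tcp_pos: [0.5064, -0.0858, 0.0209]
orientation: [1.185, 1.225, -1.186]
contact_force: [-1.4, -4.7, 0.3]
grip_width: 0.0247
```

Emit:
apply_moves(series="0 0 0 0 0 -0.001 0; 0 0 0 0 0 -0.002 0")

```text
clock: 17.88
tcp_pos: [0.5063, -0.0838, 0.0209]
orientation: [1.185, 1.225, -1.186]
contact_force: [-0.4, -5.0, -0.0]
grip_width: 0.0252
```

Emit:
apply_moves(series="0 0 0 0 0 -0.001 0; 0 0 0 0 0 -0.002 0")

```text
clock: 18.12
tcp_pos: [0.5063, -0.0818, 0.0209]
orientation: [1.185, 1.225, -1.186]
contact_force: [-1.2, -4.2, -0.3]
grip_width: 0.0247
```

Emit:
apply_moves(series="0 0 0 0 0 -0.001 0; 0 0 0 0 0 -0.002 0")

```text
clock: 18.38
tcp_pos: [0.5062, -0.0798, 0.0209]
orientation: [1.185, 1.225, -1.186]
contact_force: [-1.8, -4.5, 0.3]
grip_width: 0.0248
```

Emit:
apply_moves(series="0 0 0 0 0 -0.001 0; 0 0 0 0 0 -0.002 0")

```text
clock: 18.62
tcp_pos: [0.5061, -0.0778, 0.0209]
orientation: [1.185, 1.225, -1.186]
contact_force: [-1.1, -5.3, 0.2]
grip_width: 0.0254
```

Emit:
apply_moves(series="0 0 0 0 0 -0.001 0; 0 0 0 0 0 -0.002 0")

```text
clock: 18.88
tcp_pos: [0.5061, -0.0758, 0.0209]
orientation: [1.185, 1.225, -1.186]
contact_force: [-0.9, -4.7, -1.3]
grip_width: 0.0253
```

Emit:
apply_moves(series="0 0 0 0 0 -0.001 0; 0 0 0 0 0 -0.002 0")

```text
clock: 19.12
tcp_pos: [0.506, -0.0738, 0.0208]
orientation: [1.185, 1.225, -1.186]
contact_force: [-1.2, -4.4, 0.1]
grip_width: 0.0253
```

Emit:
apply_moves(series="0 0 0 0 0 -0.001 0; 0 0 0 0 0 -0.002 0")

```text
clock: 19.38
tcp_pos: [0.5059, -0.0718, 0.0209]
orientation: [1.185, 1.225, -1.186]
contact_force: [-1.8, -4.9, -0.1]
grip_width: 0.0256
```

Emit:
apply_moves(series="0 0 0 0 0 -0.001 0; 0 0 0 0 0 -0.002 0")

```text
clock: 19.62
tcp_pos: [0.5059, -0.0698, 0.0209]
orientation: [1.185, 1.225, -1.186]
contact_force: [-0.8, -4.3, -0.1]
grip_width: 0.0251
```

Emit:
apply_moves(series="0 0 0 0 0 -0.001 0; 0 0 0 0 0 -0.002 0")

```text
clock: 19.88
tcp_pos: [0.5058, -0.0678, 0.0208]
orientation: [1.185, 1.225, -1.186]
contact_force: [-1.3, -5.1, -1.0]
grip_width: 0.0253
```

Emit:
apply_moves(series="0 0 0 0 0 -0.001 0; 0 0 0 0 0 -0.002 0")

```text
clock: 20.12
tcp_pos: [0.5058, -0.0658, 0.0209]
orientation: [1.185, 1.225, -1.186]
contact_force: [-1.4, -4.6, -0.3]
grip_width: 0.0251
```

Emit:
apply_moves(series="0 0 0 0 0 -0.001 0; 0 0 0 0 0 -0.002 0")

```text
clock: 20.38
tcp_pos: [0.5057, -0.0638, 0.0209]
orientation: [1.185, 1.225, -1.186]
contact_force: [-1.5, -5.4, 0.3]
grip_width: 0.0252
```

Emit:
apply_moves(series="0 0 0 0 0 -0.001 0; 0 0 0 0 0 -0.002 0")

```text
clock: 20.62
tcp_pos: [0.5056, -0.0618, 0.0209]
orientation: [1.185, 1.225, -1.186]
contact_force: [-1.3, -5.2, -0.9]
grip_width: 0.0255
```

Emit:
apply_moves(series="0 0 0 0 0 -0.001 0; 0 0 0 0 0 -0.002 0")

```text
clock: 20.88
tcp_pos: [0.5056, -0.0598, 0.0209]
orientation: [1.185, 1.225, -1.186]
contact_force: [-1.4, -4.6, -1.1]
grip_width: 0.0251
```

Emit:
apply_moves(series="0 0 0 0 0 -0.001 0; 0 0 0 0 0 -0.002 0")

```text
clock: 21.12
tcp_pos: [0.5055, -0.0578, 0.0209]
orientation: [1.185, 1.225, -1.186]
contact_force: [-2.2, -5.0, -1.1]
grip_width: 0.0252
```

Emit:
apply_moves(series="0 0 0 0 0 -0.001 0; 0 0 0 0 0 -0.002 0")

```text
clock: 21.38
tcp_pos: [0.5054, -0.0558, 0.0209]
orientation: [1.185, 1.225, -1.186]
contact_force: [-1.9, -5.4, -1.1]
grip_width: 0.0252
```

Emit:
apply_moves(series="0 0 0 0 0 -0.001 0; 0 0 0 0 0 -0.002 0")

```text
clock: 21.62
tcp_pos: [0.5054, -0.0537, 0.0209]
orientation: [1.185, 1.225, -1.186]
contact_force: [-1.7, -3.9, 0.0]
grip_width: 0.0252
```

Emit:
apply_moves(series="0 0 0 0 0 -0.001 0; 0 0 0 0 0 -0.002 0")

```text
clock: 21.88
tcp_pos: [0.5053, -0.0518, 0.0209]
orientation: [1.185, 1.225, -1.186]
contact_force: [-1.0, -4.4, -0.5]
grip_width: 0.0253
```

Emit:
apply_moves(series="0 0 0 0 0 -0.001 0; 0 0 0 0 0 -0.002 0")

```text
clock: 22.12
tcp_pos: [0.5053, -0.0503, 0.0209]
orientation: [1.185, 1.224, -1.187]
contact_force: [-0.7, -8.4, 0.7]
grip_width: 0.0254
```

Emit:
apply_moves(series="0 0 0 0 0 -0.0008 0; 0 0 0 0 0 -0.0008 0")

```text
clock: 22.38
tcp_pos: [0.5052, -0.0501, 0.0209]
orientation: [1.185, 1.224, -1.188]
contact_force: [-0.9, -8.6, -0.2]
grip_width: 0.025
```

Emit:
apply_moves(series="0 0 0 0 0 -0.0008 0; 0 0 0 0 0 -0.0008 0")

```text
clock: 22.62
tcp_pos: [0.5051, -0.0499, 0.0209]
orientation: [1.184, 1.223, -1.188]
contact_force: [-1.2, -9.3, 0.9]
grip_width: 0.0252
```

Emit:
apply_moves(series="0 0 0 0 0 -0.001 0; 0 0 0 0 0 -0.002 0; 0 0 0 0 0 -0.002 0")

```text
clock: 23.0
tcp_pos: [0.505, -0.0492, 0.021]
orientation: [1.184, 1.222, -1.19]
contact_force: [-1.6, -11.8, 1.8]
grip_width: 0.025
```

Run:
```python
from h import *
o=get_obs();print(o['contact_force'],o['tcp_pos'],o['orientation'])
t=grab_frame('top');crop(t,200,240,100,60,8,'pics/c13.png');s=grab_frame('side');crop(s,270,230,130,100,6,'pics/c13s.png')
```

```text
[ -1.55784575 -11.83380728   1.81199001] [ 0.50498729 -0.04922114  0.02099338] [ 1.1840044   1.22168685 -1.18996238]
```

View pics/c13.png

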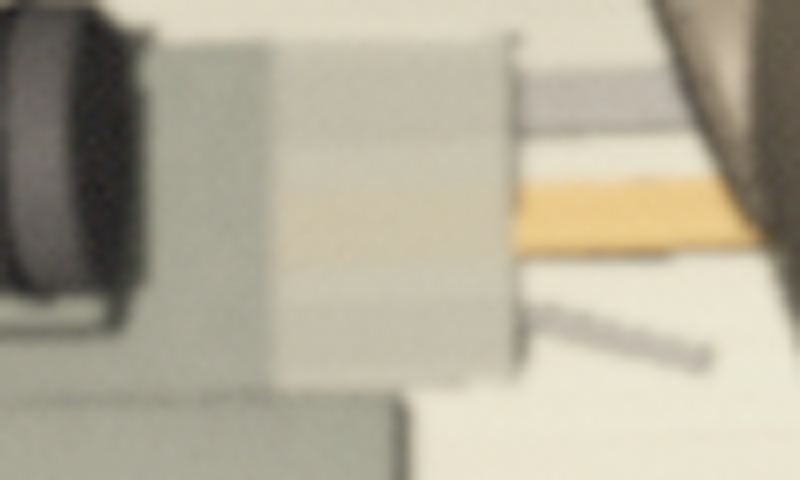

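View pics/c13s.png

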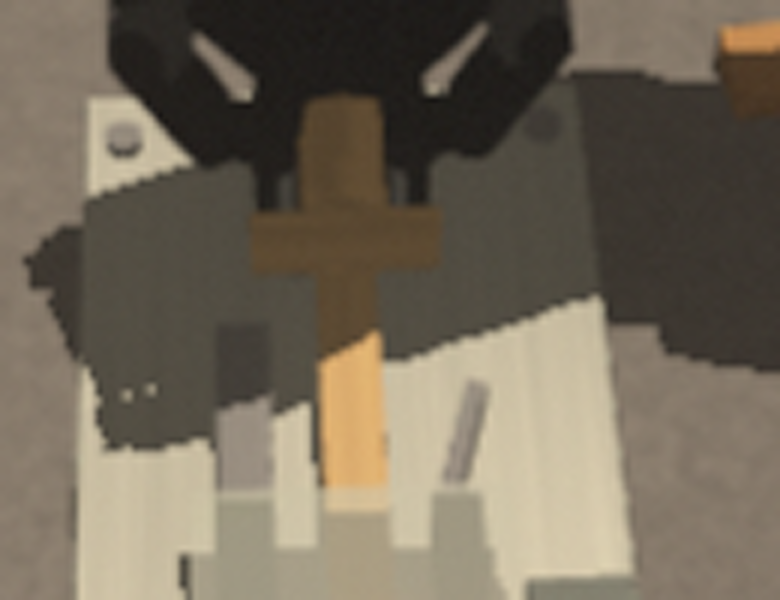

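Force climbed from about 4.5 to 11.8 N while the TCP moved about 1.5 mm. That matches the sprung stop, with the front at x≈156 mm. I'll withdraw straight back.

Emit:
apply_moves(series="0 0 0 0 0 0.004 0; 0 0 0 0 0 0.012 0; 0 0 0 0 0 0.025 0; 0 0 0 0 0 0.045 0; 0 0 0 0 0 0.07 0; 0 0 0 0 0 0.095 0; 0 0 0 0 0 0.12 0; 0 0 0 0 0 0.145 0; 0 0 0 0 0 0.165 0; 0 0 0 0 0 0.175 0; 0 0 0 0 0 0.175 0")

```text
clock: 24.48
tcp_pos: [0.5111, -0.2217, 0.0209]
orientation: [1.187, 1.224, -1.187]
contact_force: [-0.6, 1.2, -1.2]
grip_width: 0.0253
```

Run:
```python
from h import *
goal([.5136,-.315,.13],1.6027-np.pi/2)
t=grab_frame('top');crop(t,200,220,160,100,5,'pics/c14.png');s=grab_frame('side');crop(s,270,200,130,140,4,'pics/c14s.png');cv2.imwrite('pics/w14.png',grab_frame('wrist'))
```

```text
t=24.475 F= [-0.6  1.2 -1.2] pos [ 0.5111 -0.2217  0.0209] grip 0.0253
w [-0.0013 -0.0001 -0.0001] t [-0.1091 -0.0003  0.0934]
```

View pics/c14.png

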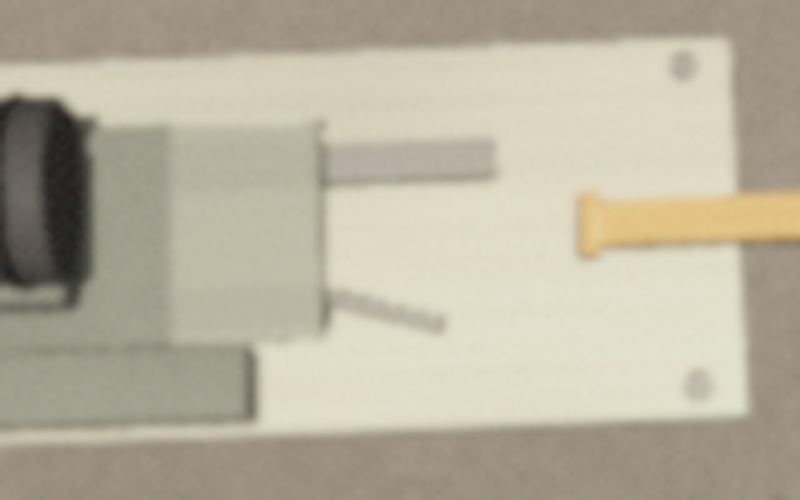

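View pics/c14s.png

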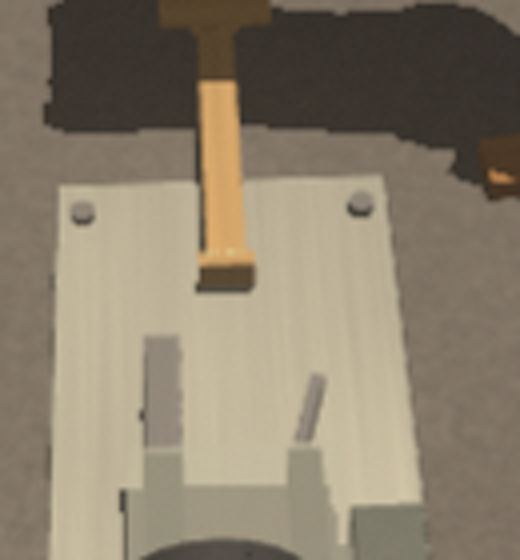

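View pics/w14.png

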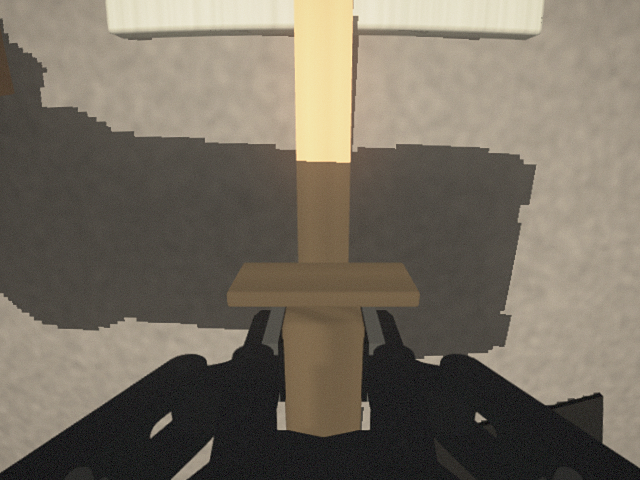

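The deck before the guard and the clear roof are empty of the batten, and the stick tip is at (585,225) and free. The stick sits unchanged in the grip. I'll lift and return to the mat.

Emit:
apply_moves(series="0 0 0 -0.02 0 0.005 0; 0 0 0 -0.06 0 0.025 0; 0 0 0 -0.095 0 0.055 0; 0 0 0 -0.109 0 0.08 0; 0 0 0 -0.109 0 0.0934 0; 0 0 0 -0.109 0 0.0934 0")

```text
clock: 25.38
tcp_pos: [0.5135, -0.3142, 0.1289]
orientation: [1.186, 1.226, -1.187]
contact_force: [-0.1, 1.0, -0.8]
grip_width: 0.025
```

Run:
```python
from h import *
goal([.484,-.377,.13],.288-np.pi/2)
```

```text
t=25.375 F= [-0.1  1.  -0.8] pos [ 0.5135 -0.3142  0.1289] grip 0.025
w [1.3141e+00 3.0000e-04 1.8000e-03] t [-0.0011 -0.0314  0.0618]
```

Emit:
apply_moves(series="0.12 0 0 0 -0.003 0.006 0; 0.3 0 0 0 -0.007 0.015 0; 0.48 0 0 0 -0.012 0.024 0; 0.66 0 0 0 -0.017 0.033 0; 0.84 0 0 0 -0.022 0.042 0; 1.02 0 0 0 -0.026 0.051 0; 1.18 0 0 0 -0.03 0.059 0; 1.27 0 0 0 -0.0314 0.0618 0; 1.314 0 0.001 0 -0.0314 0.0618 0; 1.314 0 0.001 0 -0.0314 0.0618 0; 1.314 0 0.001 0 -0.0314 0.0618 0")

```text
clock: 26.75
tcp_pos: [0.4848, -0.3759, 0.1293]
orientation: [2.065, 0.303, -2.066]
contact_force: [-0.3, -1.0, -1.0]
grip_width: 0.0255
```

Run:
```python
from h import *
import pickle
ci=camera_info('wrist'); cv2.imwrite('pics/w15.png',grab_frame('wrist')); pickle.dump(ci,open('w15.pkl','wb'))
goal([.484,-.377,.0085],.288-np.pi/2)
```

```text
t=26.800 F= [-0.8  0.4 -1.9] pos [ 0.4848 -0.3762  0.1295] grip 0.0252
w [ 0.0025 -0.0001  0.0003] t [0.121  0.0005 0.001 ]
```

View pics/w15.png

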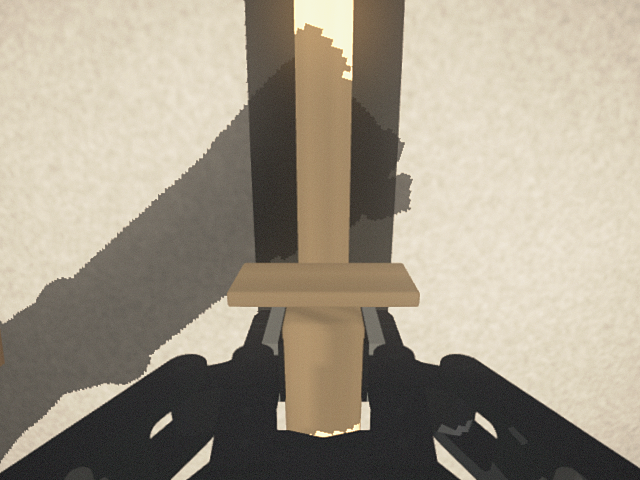

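Shaft (297–352) lies centred and parallel over the mat (246–403), so I'll lower it.

Emit:
apply_moves(series="0.0025 0 0 0.03 0 0.001 0; 0.0025 0 0 0.06 0 0.001 0; 0.0025 0 0 0.085 0 0.001 0; 0.0025 0 0 0.105 0 0.001 0; 0.0025 0 0 0.114 0 0.001 0; 0.0025 0 0 0.118 0 0.001 0; 0.0025 0 0 0.12 0 0.001 0; 0.0025 0 0 0.121 0 0.001 0; 0.0025 0 0 0.121 0 0.001 0")

```text
clock: 27.92
tcp_pos: [0.4841, -0.3778, 0.0095]
orientation: [2.069, 0.296, -2.066]
contact_force: [0.6, -0.2, -1.5]
grip_width: 0.0255
```

Emit:
apply_moves(series="0 0 0 0.001 0 0 0; 0 0 0 0.0015 0 0 0; 0 0 0 0.0015 0 0 0")

```text
clock: 28.3
tcp_pos: [0.484, -0.3777, 0.008]
orientation: [2.068, 0.297, -2.067]
contact_force: [-1.0, 1.0, 4.7]
grip_width: 0.0253
```

Contact with the mat (about 6 N). Opening the gripper in place.

Emit:
apply_moves(series="0 0 0 0 0 0 0.3; 0 0 0 0 0 0 0.5; 0 0 0 0 0 0 0.7; 0 0 0 0 0 0 1; 0 0 0 0 0 0 1; 0 0 0 0 0 0 1; 0 0 0 -0.01 0 0 1; 0 0 0 -0.04 0 0 1; 0 0 0 -0.09 0 0 1; 0 0 0 -0.15 0 0 1; 0 0 0 -0.2 0 0 1; 0 0 0 -0.2 0 0 1")

```text
clock: 29.8
tcp_pos: [0.4861, -0.3791, 0.2133]
orientation: [2.073, 0.29, -2.057]
contact_force: [1.2, 0.5, -1.1]
grip_width: 0.0853
```

Run:
```python
from h import *
import pickle
o=get_obs();print(o['clock'],o['tcp_pos'],o['grip_width'],o['contact_force'])
ci=camera_info('wrist'); cv2.imwrite('pics/w16.png',grab_frame('wrist')); pickle.dump(ci,open('w16.pkl','wb'))
cv2.imwrite('pics/s16.png',grab_frame('side'));cv2.imwrite('pics/t16.png',grab_frame('top'))
```

```text
29.8 [ 0.48614172 -0.37908662  0.21329423] 0.08533502919794475 [ 1.21701086  0.54595136 -1.05369424]
```

View pics/w16.png

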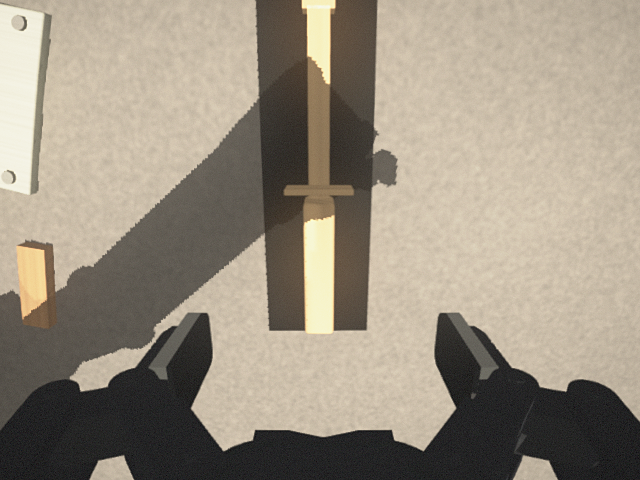

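View pics/s16.png

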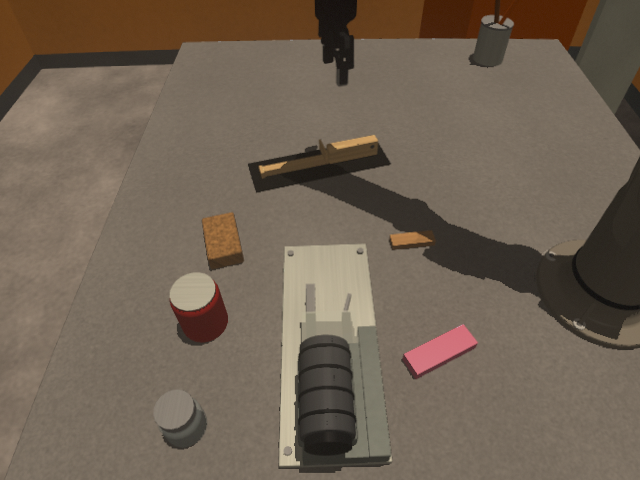

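View pics/t16.png

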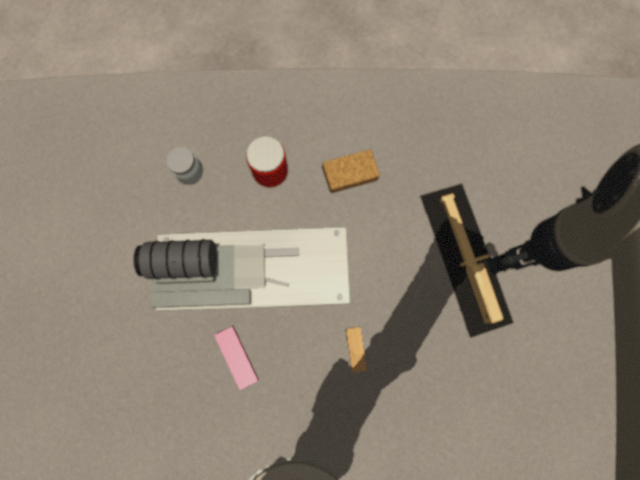

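Run:
```python
from h import *
import pickle
ci=pickle.load(open('w16.pkl','rb'))
f=lambda uv,z:(R.from_euler('z',-.288).apply(onz('wrist',uv,z,ci)-[.5203,-.3665,0])*1e3).round(1)
print('rear',f((305.5,333),.045),f((333.5,332),.045),'head',f((302,8),.019),f((335.5,8),.019),'mat rear',f((270,330),.003),f((366,330),.003))
hand_in()
```

```text
rear [-139.1   11.8   45. ] [-138.2  -13.5   45. ] head [131.2  12.   19. ] [131.2 -14.4  19. ] mat rear [-159.3   50.     3. ] [-159.8  -48.4    3. ]
the job is handed in; nothing more can be done
```

The batten was fed in to the sprung stop, the push stick is back on its mat, and the job was handed in at about 30 s of the 64 s allowed.

- **Feeding:** I gripped the stick by its handle and pushed the batten straight in. It passed the side shoe at about 5 N and then dragged at 4 to 5 N.
- **Stop:** With the batten's front at trimmer x ≈ 156 mm, the force rose to 11.8 N over about 2.5 mm of travel, which fits the sprung stop. The highest push I read was 11.8 N, but forces were only read at the end of each move.
- **After withdrawal:** The pictures show the deck in front of the guard and the clear roof empty, so the batten stayed inside. I could not see the stop itself, so home is judged by feel.
- **Stick:** It lies flat, lengthwise and centred on the mat, about 1 mm off the mat's centre line. The gripper is open and about 0.2 m above it, and the other things on the bench look unmoved.

**Disagreements:**
- Heights measured from the fixed cameras came out about 4 mm below the given ones, so I used the given heights.
- The batten's measured skew was 0.027 rad, slightly over the stated 0.02.
- The push force dropped to near zero once, when the front was at about 110 mm and the stick tip slipped sideways slightly. The push then went on normally.

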